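Clamp a birdhouse panel with the cam-lock fence

ROBOT

A 6-joint arm with a two-finger parallel gripper is mounted at the origin on the work surface. World frame = base frame: x ahead of the robot, y to its left, z up, the work surface at z = 0. Lengths are in m, angles in rad, forces in N, time in s.
With the tool pointing down it reaches from about 0.375 to 0.9 m from the base axis. Payload 3.1 kg.
Tool frame: the origin (TCP) lies at the very end of the fingers, on their centre line; the grasp point (between the pads) lies 19 mm behind it (manip.pinch_z is the distance from the TCP to the grasp point, in m); z points along the fingers, y is the direction in which the jaws open and shut (so a half turn about z gives the same grasp; the last joint's range is limited). The gripper opens to 85 mm and grips with 20 to 120 N. Pads are 22 mm wide; open, the fingers measure 114 mm over their backs; the gripper's body (76 mm by 85 mm) begins 54 mm behind the grasp point. The pads swing forward as they close: fully open they stand 13 mm farther back than shut.
Start: joints at [1.139, 0.527, 1.433, -0, 1.181, -0.178], TCP at [0.157, 0.605, 0.231] pointing down, gripper open.
Joint ranges: [-3.08, 3.08], [-0.75, 2.2], [0.22, 2.44], [-1.43, 4.57], [0, 2.65], [-2.85, 2.85]. Speed limits (rad/s): [2.79, 2.79, 3.14, 3.14, 3.14, 3.14].

INTERFACE

Orientations are given as a unit quaternion [x, y, z, w].
In Python, from station import manip gives the robot as it stands.
- The arm moves only by the tool drive_tool, never from a script. Its argument "increments" is a list of rows, each a list of 7 numbers: the closure in counts, from 0 (fully open) to 255 (shut), then the shift along the tool's x, y, z in cm, then the turn, a rotation vector about the tool's x, y, z in rad. A call has 1 to 20 rows; each row is the pose to reach, as a shift and turn from the pose commanded when the call began, along the tool's axes at that moment; what a row does not reach only later rows make up. A row lasts 1/10 s, in which the tool goes at most 50 mm and 8.59 degrees, less where a joint would pass 70% of its speed; a pose out of reach is approached as far as the arm can. A call with a gripper value outside its range is refused whole. The fingers move at their own pace and stop on an object; "force" is the grip in N (left out, the last holds). Time passes only in rows, so rows that repeat a pose let the fingers close. It gives the time, the measured TCP pose, the force and the opening at its end, in the units of the state.
- manip.sense(): the state, without advancing time (a new reading comes with each control period).
- manip.snapshot(name): name is "side" or "top" or "wrist"; returns the picture (480x640x3 uint8, red, green, blue); there is no depth.
- manip.camera_model(name): a dict with "mtx" (3x3 intrinsics, pixels), "cam_to_world" (4x4, takes a point from camera to world coordinates). Camera axes: x right, y down, z forward; pixel columns grow to the right and rows downward; lengths in m; the calibration is good to about 2 mm. A picture is of the moment at which its call begins: read the wrist's pose just before it. camera_model takes no time and is no camera call; for the wrist camera it gives the pose at the moment of the call.
- manip.sign_off(): hands the job in, once; it reports no verdict.
The state is a dict: "t": time; "q": joint angles; "qd": joint speeds; "tau": joint torques, N m; "tcp_pos": TCP position; "tool_rot": TCP orientation; "force": force on the tool from outside, world axes, zero at the start; "ft_torque": the same for the moment, N m; "finger_gap": opening from 0.0 (shut) to 1.0 (fully open).
Only numpy, scipy, OpenCV 4.12 (cv2) and the standard library are available. Lean on these libraries where they do the work, as an engineer would, in place of code of your own. Each camera call takes 0.05 s, during which the arm holds its last target. There are 200 camera calls.

TASK

Push the black cam-lock fence along its grooved rail until the birch front panel is held snug, with no gap, between the fence and the wooden end stop. Then push the fence's toggle lever over past upright so that it snaps down on the far, locked side, with the fence still snug. Do all of it with the fingertips or the outside of the fingers, without pinching or lifting anything, and leave the battery, hinge and chimney block where they are.

Things in the scene. Friction and masses are not known exactly. Their poses are not given: they have to be found in the camera images.
- jig: Fixed plywood base board, 260 x 420 mm, top 12 mm above the bench, origin on the bench surface. +y: the way the fence slides to the end stop; +x: away from the robot, across the rail. The grooved rail runs along y at x = -55 mm, top 22 mm above the bench. The end stop is a wooden strip, 22 mm high above the board, inner face at y = 170 mm, x -25 to 155 mm.
- fence (a joint): Slide of the black fence along jig +y, m, 0 to 0.15; 0.13 when the panel is snug between fence and stop. Starts at 0.01 to 0.08; friction about 2.5 N, stays where left. Its carriage on the rail, 52 (x) x 66 (y) mm, lies 2 to 68 mm behind (-y) the plane of the fence's face, top 55 mm above the bench, 71 mm at the lever's pivot cheeks.
- fence_bar: The fence's straight black bar: 165 (jig x) x 20 (jig y) x 40 mm high, origin at its centre, 34 mm above the bench, at jig x = 52.5 mm, jig y = fence joint - 126 mm. Axes parallel to the jig's. Its free back, the side away from the panel (-y), is there to be pushed; the carriage covers only its end at bar x below -75 mm.
- fence_face: The fence's facing strip on the panel side of the bar: 165 (x) x 6 (y) x 34 mm high, origin at its centre, 13 mm ahead of the bar's centre in +y. Its +y side bears on the panel. The fingers have no business here: touching it counts as pinching the bar.
- lever (a joint): Toggle lever angle, rad: 0 (start) unlocked, leaning 0.6 rad from upright to jig -x (robot's side); 0.6 upright; 1.2 locked, leaning to +x. An over-centre spring drives it to the nearer end: past 0.6 it goes on by itself; it takes about 3 N at the crossbar, more with finger friction. Pivot axis along jig y, 63 mm above the bench, at jig x = -55 mm, jig y = fence joint - 148 mm.
- crossbar: Round black crossbar at the end of the lever (a T-handle): 16 mm thick, 34 mm long along jig y, origin at its centre, 58 mm from the pivot: 111 mm above the bench at either end of the swing, 121 mm when upright. Its z axis points outward along the lever. The stem below it is a steel strip 8 x 14 mm.
- panel: Loose birch front panel lying flat on the jig board between fence and end stop: 170 (x) x 150 (y) x 12 mm, 0.22 kg, with a 32 mm round entrance hole; origin at the centre of its underside. It starts 5 to 12 mm short of the end stop and slightly turned; when snug, its origin is at jig y = 95 mm.
- battery: Bystander: silver drill battery, 75 x 115 x 62 mm, standing on the bench left of the jig; origin under its centre. To be left alone.
- hinge: Bystander: blue enamel hinge lying open and flat, 58 x 60 x 10 mm, on the bench on the robot's side of the jig; origin under its centre. To be left alone.
- chimney: Bystander: knotty pine chimney block, 55 x 55 x 85 mm, standing on the bench right of the jig; origin under its centre. To be left alone.
Not all that is in view belongs to the job. What is shaped like the panel but blue or red is not meant.

How it is judged:
On the way, in this order (a step that is already met when the one before it is completed fails the run):
1. the fence, still unlocked, has pushed the panel snug against the end stop (value of joint fence above 0.127 m and y of panel in the frame of jig above 0.0925 m and value of joint lever below 0.3 rad), for 0.2 s.
2. the lever has snapped over to its locked end (value of joint lever above 1.1 rad), for 0.2 s.
At the end, for the whole second after the job is handed in: The panel lies flat and square on the jig, snug between fence and end stop (fence joint 0.127 to 0.134 m, panel origin beyond 92.5 mm in jig y, within 16 mm of its place along the fence, turned less than 0.03 rad), and the lever rests at its locked end (joint over 1.1 rad) (value of joint fence between 0.127 and 0.134 m and y of panel in the frame of jig above 0.0925 m and x of panel in the frame of jig between 0.055 and 0.087 m and angle between the x axis of panel and the x axis of jig, either way round below 0.03 rad and angle between panel's own z axis and vertical below 0.05 rad and height (world z) of panel below 0.016 m and value of joint lever above 1.1 rad and velocity of joint lever below 0.1 rad/s and linear speed of panel below 0.01 m/s); the robot touches nothing.
It fails at once if the fence bar is pinched (fingers on its panel-side face) (contact force between the fingers and fence_face above 1 N).
It fails at once if the lever is pinched or forced (over 30 N on its crossbar) (contact force between the fingers and crossbar above 30 N).
It fails at once if the panel is lifted or tipped (height (world z) of panel above 0.022 m or angle between panel's own z axis and vertical above 0.12 rad).
It fails at once if the battery, hinge or chimney block is moved (15 mm) or tipped (distance of any of battery, hinge, chimney from where it was at the start of the episode above 0.015 m or angle between any of battery, hinge, chimney's own z axis and vertical above 0.2 rad).
It also fails if it takes over 51 s, if anything falls off the work surface, if the arm or the gripper's body presses on something with over 40 N, if the wrist force passes 120 N, or if a joint passes its speed limit or range.

## Working session

There is one attempt and no reset: what is moved stays moved. The work goes in short steps, Python scripts to look and compute and a tool call to move; the robot and the scene stay as the last step left them, time stands still between calls to the robot, and variables do not carry over. Pictures are saved under pics/ and viewed, about 8 in all and at most 12, crops included, and the job is handed in when it is done.

Besides the shell and the picture viewer there is one more tool, called after ">>>" as name(argument=value, ...) on one line, values as JSON. drive_tool: Moves the arm, as the interface text tells. Its arguments: {"type":"object","properties":{"increments":{"type":"array","items":{"type":"array","items":{"type":"number"}}},"force":{"type":"number"}},"required":["increments"]}

```bash
mkdir -p pics; ls
python3 - <<'E'
from station import manip
import cv2
s=manip.sense();print({k:(v.round(4).tolist() if hasattr(v,'round') and hasattr(v,'tolist') else v) for k,v in s.items()})
for n in("top","side"):
    im=manip.snapshot(n);cv2.imwrite(f"pics/{n}0.png",im[:,:,::-1])
    print(n,manip.camera_model(n))
E
```

```text
pics
{'t': 0.0, 'q': [1.1385, 0.5284, 1.4339, -0.0, 1.1814, -0.1785], 'qd': [-0.0005, -0.0002, 0.0003, -0.0001, 0.0006, 0.001], 'tau': [-0.0002, -44.2351, -17.8024, -0.0003, 0.0084, 0.0], 'tcp_pos': [0.1566, 0.6043, 0.2304], 'tool_rot': [0.1266, 0.992, -0.001, -0.0003], 'force': [-0.1396, 0.1156, 0.0935], 'ft_torque': [0.0035, 0.0115, 0.0012], 'finger_gap': 0.9946144355090173}
top {'mtx': array([[586.13815604,   0.        , 317.56854782],
       [  0.        , 586.13815604, 251.23203688],
       [  0.        ,   0.        ,   1.        ]]), 'cam_to_world': array([[-0.01777737, -0.99363984,  0.11119278,  0.39080537],
       [-0.99971358,  0.019447  ,  0.01394907,  0.07612187],
       [-0.01602272, -0.11091295, -0.99370096,  1.1884606 ],
       [ 0.        ,  0.        ,  0.        ,  1.        ]])}
side {'mtx': array([[496.48054207,   0.        , 317.32907304],
       [  0.        , 496.48054207, 230.7903683 ],
       [  0.        ,   0.        ,   1.        ]]), 'cam_to_world': array([[ 0.79168525, -0.29320202,  0.53597298, -0.14332245],
       [-0.61076247, -0.40034189,  0.68315121, -0.80300934],
       [ 0.01427112, -0.86819292, -0.49602156,  0.73542233],
       [ 0.        ,  0.        ,  0.        ,  1.        ]])}
```

View pics/top0.png

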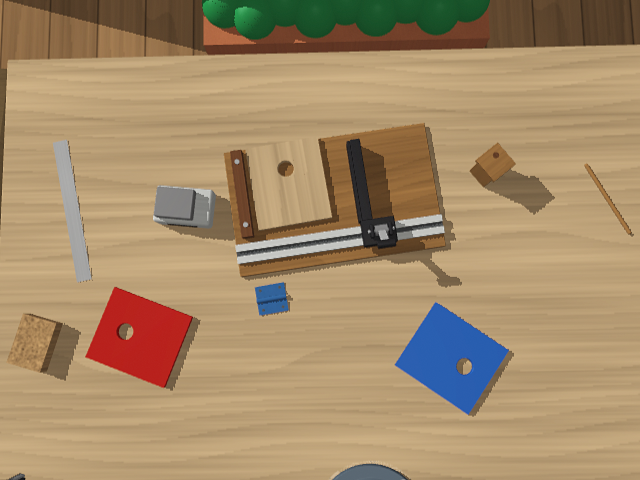

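View pics/side0.png

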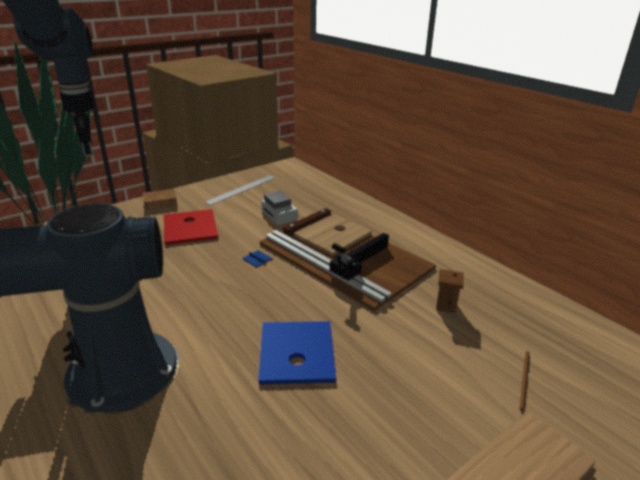

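The top view shows the jig with corners near (226,153), (425,124), (446,246) and (241,277). The end stop is on the left (+y), the bar runs from (354,141) to (366,218), and the lever is near (382,232). The battery is at (183,205), the hinge at (271,298) and the chimney at (493,165). I'll enlarge a crop for accurate corner positions.

Run:
```python
import cv2
im=cv2.imread("pics/top0.png")[115:290,215:455]
cv2.imwrite("pics/crop0.png",cv2.resize(im,None,fx=3.333333,fy=3.333333,interpolation=cv2.INTER_CUBIC))
```

```text
(no output)
```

View pics/crop0.png

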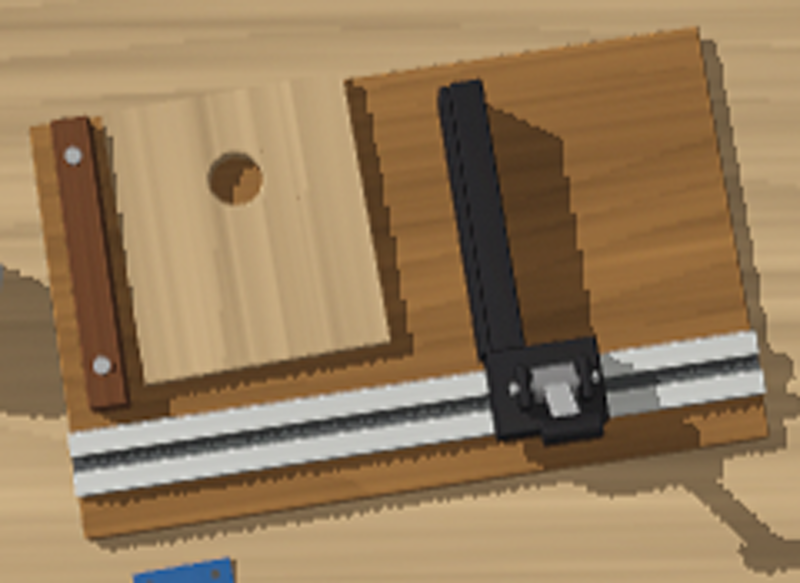

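The crop shows the board corners at (32,128), (698,28), (768,438) and (90,540). The back edge of the bar runs from (482,82) to (523,345), and the panel corners are at (345,80), (390,343) and (147,384). I'll fit the jig, fence and panel poses from these.

```bash
cat > h.py <<'E'
from station import manip
import numpy as np
from scipy.spatial.transform import Rotation as R
def ray(px,z,name="top",cm=None):
    c=cm or manip.camera_model(name);T=c["cam_to_world"]
    d=T[:3,:3]@np.linalg.inv(c["mtx"])@[px[0],px[1],1]
    return (T[:3,3]+d*(z-T[2,3])/d[2])[:2]
def fit2(loc,w):
    loc,w=np.array(loc),np.array(w);a,b=loc-loc.mean(0),w-w.mean(0)
    th=np.arctan2((a[:,0]*b[:,1]-a[:,1]*b[:,0]).sum(),(a*b).sum())
    M=np.array([[np.cos(th),-np.sin(th)],[np.sin(th),np.cos(th)]])
    t=w.mean(0)-M@loc.mean(0);return th,M,t,np.linalg.norm(w-(loc@M.T+t),axis=1)
def tool():
    s=manip.sense();return np.array(s["tcp_pos"]),R.from_quat(s["tool_rot"]).as_matrix(),s
E
cat > a.py <<'E'
from h import *
f=lambda x,y:(x/3.33333+215-.35,y/3.33333+115-.35)
c=[f(32,128),f(698,28),f(768,438),f(90,540)]
w=[ray(p,.012) for p in c]
th,M,t,e=fit2([(.13,.21),(.13,-.21),(-.13,-.21),(-.13,.21)],w)
print("jig yaw,t,resid",th,t,e)
J=lambda p:(np.array(p)-t)@M
for n,p,z in[("bar back far",f(482,82),.054),("bar back near",f(523,345),.054),("barface far",f(438,88),.051),("p1",f(345,80),.024),("p2",f(390,343),.024),("p3",f(147,384),.024),("stop",f(90,118),.034),("stop2",f(128,403),.034),("rail",f(765,392),.022)]:
    print(n,J(ray(p,z)).round(4))
for n,p in[("battery",(185,190)),("hinge",(271,298)),("chim",(493,165))]:print(n,ray(p,{"battery":.062,"hinge":.01,"chim":.085}[n]))
np.savez("jig",th=th,t=t)
E
python3 a.py
```

```text
jig yaw,t,resid 0.130755167880894 [0.62906607 0.05794664] [0.00160184 0.00174047 0.00285189 0.00296347]
bar back far [ 0.1032 -0.0668]
bar back near [-0.0573 -0.0658]
barface far [ 0.1045 -0.0405]
p1 [0.1262 0.0129]
p2 [-0.0394  0.0102]
p3 [-0.042   0.1588]
stop [0.1233 0.1698]
stop2 [-0.0533  0.1707]
rail [-0.1025 -0.2081]
battery [0.64294165 0.35014242]
hinge [0.43002471 0.18784776]
chim [ 0.67398492 -0.24758333]
```

```bash
cat > g.py <<'E'
from h import *
import sys
d=np.load("jig.npz");th=float(d["th"]);M=np.array([[np.cos(th),-np.sin(th)],[np.sin(th),np.cos(th)]])
t=d["t"]-M@[.030,0]
def show(jx,jy,z):
    p,Rt,s=tool();w=M@[jx,jy]+t
    want=np.column_stack([[-M[0,0],-M[1,0],0],[M[0,1],M[1,1],0],[0,0,-1]])
    print("target",w.round(4),z,"now jig",(M.T@(p[:2]-t)).round(4),p[2].round(4),"t",s["t"])
    print("shift cm",(Rt.T@(np.r_[w,z]-p)*100).round(2),"turn",R.from_matrix(Rt.T@want).as_rotvec().round(4),"force jig",(M.T@s["force"][:2]).round(2))
if __name__=="__main__":show(*map(float,sys.argv[1:4]))
E
python3 g.py .07 -.11 .21
```

```text
target [ 0.6831 -0.0459] 0.21 now jig [-0.3672  0.6034] 0.2304 t 0.1
shift cm [-67.28 -49.72   2.12] turn [-0.0019 -0.0007 -0.3845] force jig [ 1.04 -0.96]
```

>>> drive_tool(increments=[[255,-4,-3,0,0,0,-0.1],[255,-8,-6,0,0,0,-0.2],[255,-12,-9,0,0,0,-0.3],[255,-16,-12,0,0,0,-0.3845],[255,-20,-14.8,0,0,0,-0.3845],[255,-24,-17.7,0,0,0,-0.3845],[255,-28,-20.7,0,0,0,-0.3845],[255,-32,-23.7,0,0,0,-0.3845],[255,-36,-26.6,0,0,0,-0.3845],[255,-40,-29.6,0,0,0,-0.3845],[255,-44,-32.5,0,0,0,-0.3845],[255,-48,-35.5,0,0,0,-0.3845],[255,-52,-38.5,0,0,0,-0.3845],[255,-56,-41.4,0,0,0,-0.3845],[255,-60,-44.4,0,0,0,-0.3845],[255,-64,-47.3,1,0,0,-0.3845],[255,-67.3,-49.7,2.1,0,0,-0.3845],[255,-67.3,-49.7,2.1,0,0,-0.3845],[255,-67.3,-49.7,2.1,0,0,-0.3845]])

```text
t: 2.0
tcp_pos: [0.6829, -0.0458, 0.2087]
tool_rot: [-0.064, 0.998, 0.001, -0.001]
force: [-0.5, -0.6, 0.5]
finger_gap: 0.002
```

Run:
```python
from g import *
import cv2
show(.07,-.11,.026)
c=manip.camera_model("wrist");T=c["cam_to_world"];print(T.round(3).tolist(),c["mtx"].round(1).tolist())
cv2.imwrite("pics/w1.png",manip.snapshot("wrist")[:,:,::-1])
def proj(jx,jy,z):
    w=np.r_[M@[jx,jy]+t,z,1];q=np.linalg.inv(T)@w;u=c["mtx"]@q[:3];return (u[:2]/u[2]).round(0)
for n,p in dict(back_far=(.135,-.066,.054),back_near=(-.0225,-.066,.054),crossL=(-.088,-.061,.111),crossR=(-.088,-.095,.111),tip=(.07,-.11,.21)).items():print(n,proj(*p))
```

```text
target [ 0.6831 -0.0459] 0.026 now jig [ 0.0699 -0.1099] 0.2087 t 2.0
shift cm [-0.06 -0.03 18.27] turn [ 0.0015 -0.0028 -0.002 ] force jig [-0.63 -0.55]
[[-0.128, 0.957, 0.261, 0.615], [0.992, 0.123, 0.035, -0.056], [0.001, 0.264, -0.965, 0.351], [0.0, 0.0, 0.0, 1.0]] [[380.4, 0.0, 319.9], [0.0, 380.4, 238.3], [0.0, 0.0, 1.0]]
back_far [373. 298.]
back_near [380. 100.]
crossL [410. -35.]
crossR [348. -35.]
tip [322. 309.]
```

View pics/w1.png

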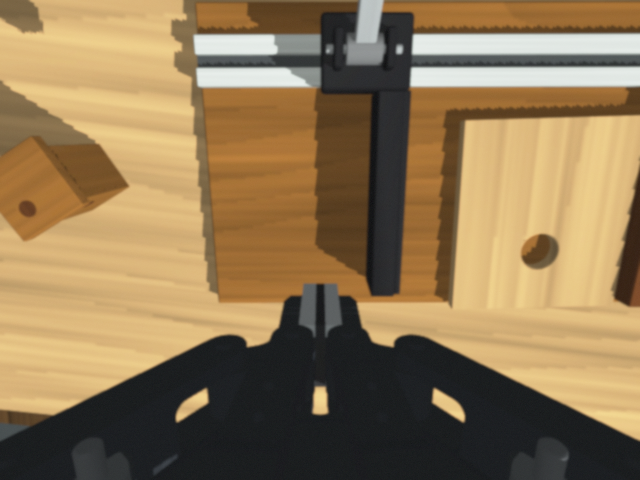

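The wrist view agrees with the fit: the far end of the bar's back edge is at (370,294) against a predicted (373,298), so it is within about 4 mm. The tip is about 27 mm behind the bar. I'll lower and push.

>>> drive_tool(increments=[[255,0,0,4,0,0,0],[255,0,0,8,0,0,0],[255,0,0,12,0,0,0],[255,0,0,15.5,0,0,0],[255,0,0,17.5,0,0,0],[255,0,0,18.2,0,0,0],[255,0,0,18.2,0,0,0],[255,0,1,18.2,0,0,0],[255,0,1.8,18.2,0,0,0],[255,0,2.4,18.2,0,0,0],[255,0,3,18.2,0,0,0],[255,0,3.6,18.2,0,0,0],[255,0,4.2,18.2,0,0,0],[255,0,4.8,18.2,0,0,0],[255,0,5.4,18.2,0,0,0],[255,0,6,18.2,0,0,0],[255,0,6.5,18.2,0,0,0],[255,0,7,18.2,0,0,0],[255,0,7.5,18.2,0,0,0]])

```text
t: 3.95
tcp_pos: [0.6741, 0.0296, 0.0283]
tool_rot: [-0.065, 0.998, -0.0, 0.0]
force: [2.1, -2.5, 2.2]
finger_gap: -0.003
```

```bash
python3 g.py .07 -.022 .026
```

```text
target [0.6716 0.0413] 0.026 now jig [ 0.071  -0.0339] 0.0283 t 3.95
shift cm [0.1  1.19 0.23] turn [-0.0002  0.0008 -0.0001] force jig [ 1.71 -2.78]
```

>>> drive_tool(increments=[[255,0,0.3,0,0,0,0],[255,0,0.6,0,0,0,0],[255,0,0.8,0,0,0,0],[255,0,0.8,0,0,0,0]])

```text
t: 4.35
tcp_pos: [0.6726, 0.0376, 0.0282]
tool_rot: [-0.065, 0.998, 0.0, -0.0]
force: [2.3, -2.7, 1.3]
finger_gap: -0.0
```

>>> drive_tool(increments=[[255,0,0.15,0,0,0,0],[255,0,0.3,0,0,0,0],[255,0,0.3,0,0,0,0]])

```text
t: 4.65
tcp_pos: [0.6722, 0.0403, 0.0282]
tool_rot: [-0.065, 0.998, 0.0, -0.0]
force: [2.8, -2.2, 0.3]
finger_gap: -0.003
```

>>> drive_tool(increments=[[255,0,0.15,0,0,0,0],[255,0,0.3,0,0,0,0],[255,0,0.3,0,0,0,0]])

```text
t: 4.95
tcp_pos: [0.6717, 0.0435, 0.0282]
tool_rot: [-0.065, 0.998, 0.0, -0.0]
force: [2.7, -3.0, -1.3]
finger_gap: -0.0
```

>>> drive_tool(increments=[[255,0,0.15,0,0,0,0],[255,0,0.3,0,0,0,0],[255,0,0.3,0,0,0,0]])

```text
t: 5.25
tcp_pos: [0.6717, 0.0444, 0.0282]
tool_rot: [-0.066, 0.998, -0.001, -0.0]
force: [1.3, -7.8, -1.0]
finger_gap: -0.004
```

>>> drive_tool(increments=[[255,0,0.15,0,0,0,0],[255,0,0.25,0,0,0,0],[255,0,0.25,0,0,0,0]])

```text
t: 5.55
tcp_pos: [0.6717, 0.0444, 0.0283]
tool_rot: [-0.066, 0.998, -0.003, 0.0]
force: [1.9, -13.6, -0.9]
finger_gap: -0.001
```

Run:
```python
from g import *
import cv2
show(.07,-.022,.026)
im=manip.snapshot("top")[:,:,::-1][115:290,215:455]
cv2.imwrite("pics/t2.png",cv2.resize(im,None,fx=3.333333,fy=3.333333,interpolation=cv2.INTER_CUBIC))
```

```text
target [0.6716 0.0413] 0.026 now jig [ 0.0705 -0.019 ] 0.0283 t 5.55
shift cm [ 0.05 -0.3   0.23] turn [-0.0061 -0.0003  0.0015] force jig [  0.13 -13.69]
```

View pics/t2.png

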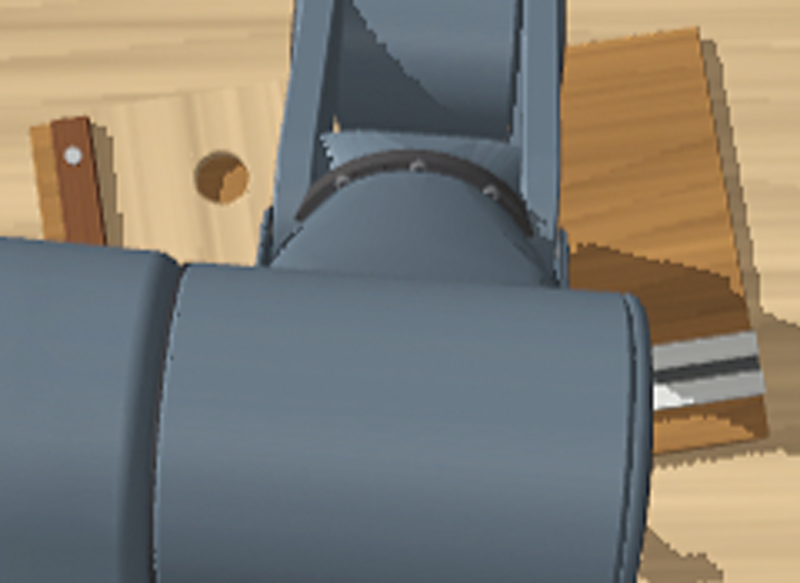

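The push stalled at about 13.7 N with the tip at jig y = -19 mm, which puts the fence near 0.13. The hole in the panel has moved towards the stop. I'll press slightly harder to square the panel, then back off, rise and look.

>>> drive_tool(increments=[[255,0,0.2,0,0,0,0],[255,0,0.3,0,0,0,0],[255,0,0.3,0,0,0,0],[255,0,0.3,0,0,0,0]])

```text
t: 6.0
tcp_pos: [0.6717, 0.0445, 0.0283]
tool_rot: [-0.066, 0.998, -0.005, 0.0]
force: [3.0, -21.4, -1.7]
finger_gap: -0.003
```

>>> drive_tool(increments=[[255,0,-1,0,0,0,0],[255,0,-2,0,0,0,0],[255,0,-3,0,0,0,0],[255,0,-3,-3,0,0,0],[255,0,-3,-7,0,0,0],[255,0,-3,-11,0,0,0],[255,0,-1,-15,0,0,0],[255,0,2,-18,0,0,0],[255,0,4,-20,0,0,0],[255,0,4,-21,0,0,0],[255,0,4,-21,0,0,0]])

```text
t: 7.1
tcp_pos: [0.6661, 0.0917, 0.2399]
tool_rot: [-0.066, 0.998, -0.0, 0.001]
force: [0.8, -0.5, -0.0]
finger_gap: -0.001
```

Run:
```python
from g import *
import cv2
show(-.14,-.018,.2)
c=manip.camera_model("wrist");T=c["cam_to_world"]
cv2.imwrite("pics/w2.png",manip.snapshot("wrist")[:,:,::-1])
def proj(jx,jy,z):
    w=np.r_[M@[jx,jy]+t,z,1];q=np.linalg.inv(T)@w;u=c["mtx"]@q[:3];return (u[:2]/u[2]).round(0)
for n,p in dict(back_far=(.135,-.006,.054),back_near=(-.0225,-.006,.054),stop_near=(-.025,.17,.034),stop_far=(.155,.17,.034),pan_nearstop=(-.014,.17,.024),hole=0 or (.071,.095,.024),pivot=(-.055,-.018,.063),cross=(-.088,-.018,.111)).items():print(n,proj(*p))
```

```text
target [0.4629 0.0179] 0.2 now jig [0.0711 0.0287] 0.2399 t 7.1
shift cm [21.13 -4.63  3.94] turn [-0.0006  0.0027  0.0016] force jig [ 0.75 -0.62]
back_far [283. 281.]
back_near [279. 101.]
stop_near [485. 100.]
stop_far [464. 293.]
pan_nearstop [479. 114.]
hole [390. 207.]
pivot [261.  55.]
cross [247. -18.]
```

View pics/w2.png

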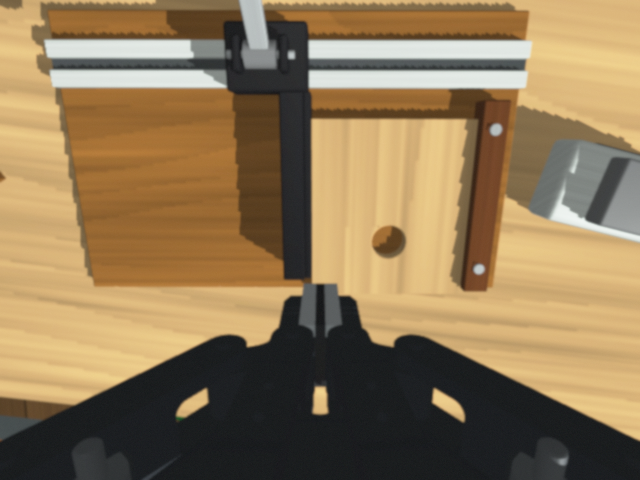

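The wrist view shows the fence face at column 310 flush against the panel and the panel's other edge against the stop near column 475, with no gap. The pivot is at (262,55), as predicted. Next I'll go to the robot side of the lever and descend.

>>> drive_tool(increments=[[255,4,-1,0,0,0,0],[255,8,-2,0,0,0,0],[255,12,-3,0,0,0,0],[255,16,-4,0,0,0,0],[255,20,-4.6,0,0,0,0],[255,21.1,-4.6,1,0,0,0],[255,21.1,-4.6,4,0,0,0],[255,21.1,-4.6,8,0,0,0],[255,21.1,-4.6,11,0,0,0],[255,21.1,-4.6,13.3,0,0,0],[255,21.1,-4.6,13.8,0,0,0],[255,21.1,-4.6,13.8,0,0,0]])

```text
t: 8.35
tcp_pos: [0.4612, 0.0177, 0.0989]
tool_rot: [-0.065, 0.998, 0.001, -0.002]
force: [0.8, -0.4, 0.0]
finger_gap: 0.006
```

Run:
```python
from g import *
import cv2
show(-.06,-.018,.102)
cv2.imwrite("pics/w3.png",manip.snapshot("wrist")[:,:,::-1])
```

```text
target [0.5422 0.0284] 0.102 now jig [-0.1417 -0.0181] 0.0989 t 8.35
shift cm [-8.17  0.02 -0.34] turn [ 0.0013 -0.004  -0.0013] force jig [ 0.78 -0.49]
```

View pics/w3.png

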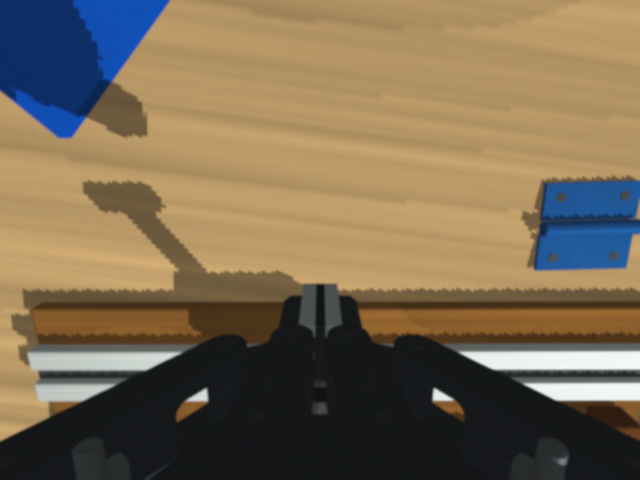

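The lever and carriage are hidden directly behind the closed fingers, so the tool is lined up in y. I'll push the crossbar slowly along +x.

>>> drive_tool(increments=[[255,-1,0,-0.3,0,0,0],[255,-2,0,-0.3,0,0,0],[255,-2.7,0,-0.3,0,0,0],[255,-3.2,0,-0.3,0,0,0],[255,-3.6,0,-0.3,0,0,0],[255,-4,0,-0.3,0,0,0],[255,-4.4,0,-0.3,0,0,0],[255,-4.8,0,-0.3,0,0,0]])

```text
t: 9.2
tcp_pos: [0.5043, 0.0251, 0.1029]
tool_rot: [-0.066, 0.998, 0.001, -0.006]
force: [-6.8, -1.7, 5.9]
finger_gap: -0.0
```

>>> drive_tool(increments=[[255,-0.4,0,0,0,0,0],[255,-0.8,0,0,0,0,0],[255,-1.2,0,0,0,0,0],[255,-1.6,0,0,0,0,0]])

```text
t: 9.6
tcp_pos: [0.5269, 0.0265, 0.1034]
tool_rot: [-0.065, 0.998, -0.0, 0.001]
force: [-0.7, -0.5, 0.1]
finger_gap: -0.001
```

>>> drive_tool(increments=[[255,-0.4,0,0,0,0,0],[255,-0.8,0,0,0,0,0],[255,-1.2,0,0,0,0,0],[255,-1.6,0,0,0,0,0],[255,-1.6,0,0,0,0,0]])

```text
t: 10.1
tcp_pos: [0.5427, 0.0285, 0.1034]
tool_rot: [-0.065, 0.998, -0.0, 0.001]
force: [-0.2, -0.9, 0.4]
finger_gap: -0.001
```

```bash
python3 g.py -.06 -.018 .102
```

```text
target [0.5422 0.0284] 0.102 now jig [-0.0594 -0.0179] 0.1034 t 10.1
shift cm [ 0.06 -0.01  0.13] turn [-0.0003  0.0013  0.    ] force jig [-0.28 -0.83]
```

The force dropped to zero before the end of the stroke, so the lever has snapped over. I'll retract towards the robot, rise, and check from above.

>>> drive_tool(increments=[[255,1.5,0,0,0,0,0],[255,4,0,0,0,0,0],[255,6,0,-2,0,0,0],[255,7,0,-6,0,0,0],[255,7,0,-10,0,0,0],[255,7,0,-14,0,0,0],[255,4,2,-16,0,0,0],[255,0,4,-17,0,0,0],[255,-4,5,-17,0,0,0],[255,-8,6,-17,0,0,0],[255,-11,7,-17,0,0,0],[255,-11,7,-17,0,0,0],[255,-11,7,-17,0,0,0]])

```text
t: 11.4
tcp_pos: [0.641, 0.1125, 0.2724]
tool_rot: [-0.066, 0.998, -0.0, -0.001]
force: [0.4, -0.6, 0.2]
finger_gap: -0.001
```

Run:
```python
from g import *
import cv2
show(-.06,-.018,.102)
c=manip.camera_model("wrist");T=c["cam_to_world"]
cv2.imwrite("pics/w4.png",manip.snapshot("wrist")[:,:,::-1])
def proj(jx,jy,z):
    w=np.r_[M@[jx,jy]+t,z,1];q=np.linalg.inv(T)@w;u=c["mtx"]@q[:3];return (u[:2]/u[2]).round(0)
for n,p in dict(back_far=(.135,-.006,.054),face_far=(.135,.02,.051),stop_near=(-.025,.17,.034),stop_far=(.155,.17,.034),pivot=(-.055,-.018,.063),locked=(-.022,-.018,.111),unlocked=(-.088,-.018,.111)).items():print(n,proj(*p))
```

```text
target [0.5422 0.0284] 0.102 now jig [0.0489 0.0525] 0.2724 t 11.4
shift cm [10.86 -7.04 17.06] turn [ 0.     -0.0023  0.0006] force jig [ 0.34 -0.62]
back_far [263. 291.]
face_far [289. 289.]
stop_near [443. 128.]
stop_far [429. 300.]
pivot [240.  92.]
locked [229. 131.]
unlocked [224.  36.]
```

View pics/w4.png

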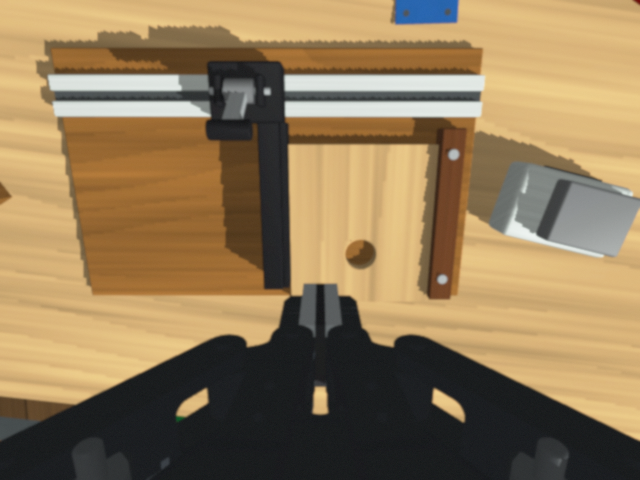

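The crossbar is at (229,131), exactly where the locked position projects. The panel fills the space from the fence face (column 289) to the stop (about column 435). I'll check the panel's corners numerically before handing in.

Run:
```python
from g import *
for n,p,z in[("near fence",(289,143),.024),("near stop",(439,143),.024),("far stop",(428,301),.024),("far fence",(290,301),.024),("stop near",(441,129),.034),("stop far",(430,297),.034),("bar back far",(264,289),.054),("bar back near",(258,125),.054)]:
    print(n,((ray(p,z,"wrist")-t)@M).round(4))
```

```text
near fence [-0.0116  0.0206]
near stop [-0.0116  0.1703]
far stop [0.1596 0.1721]
far fence [0.1597 0.018 ]
stop near [-0.0249  0.1681]
stop far [0.1503 0.1709]
bar back far [ 0.1326 -0.0057]
bar back near [-0.0281 -0.0049]
```

```bash
python3 -c "
from station import manip
print(manip.sign_off(), manip.sense()['t'])"
```

```text
the job is handed in; nothing more can be done
the job is handed in; nothing more can be done
```

The panel is snug between the fence and the end stop, the lever is locked over to the far side, and I handed the job in at about 11.5 s; sign-off reports no verdict.

- **Fence:** I pushed the bar's back with the closed fingers until it stalled against the stop, pressing up to about 21 N. I then backed off and saw no gap on either side of the panel.
- **Lever:** I pushed the crossbar from the robot's side. The highest force I read was about 9 N on the tool, and it dropped to zero as the lever snapped over.
- **Last wrist picture:**
  - The fence joint measured about 0.1305 m.
  - The panel centre was at about jig x = 0.074 m, y = 0.095 m. It was square to within the picture's accuracy: its corners scatter 2 to 3 mm, about the 0.03 rad limit.
  - The crossbar was exactly where the locked position should appear, and the arm was clear of everything.
- **Bystanders:** I never moved near the battery, hinge or chimney block, but I did not re-measure their positions.
- **Disagreement:** The board's centre is about 30 mm in x from the jig origin. I corrected for this from the bar and stop positions. After that, points agreed to within about 5 mm.

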